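# Load, close and pin the seal-test chamber

## Task

Hang the membrane carrier astride the bar in the open test chamber and let go of it, then swing the hood shut over it. Then push the red-handled locking pin through the hole in the hood's tongue into the blue block below, and press until the pin's collar is down on the tongue and the hood is fully shut against its springs. Finish like that, still gripping the pin and keeping the hood pressed shut (do not let go); leave the brown bottle, the petri dish and the screw jar where they are.

Things in the scene. Friction and masses are not known exactly. Their poses are not given: they have to be found in the camera images.
- chamber: Fixed clamshell test chamber, lower half: aluminium tray 92 x 110 mm, rim 50 mm high, on a grey foot plate 150 x 130 mm. Origin on the bench under its middle; x points to the hinge (roughly away from the robot), y along hinge and bar, z up. A blue block 38 x 40 mm, 48 mm high, stands at x = -62 mm. Tray inside: x = -35 to +47 mm, y = -50 to +50 mm, deep enough for the carrier to hang free.
- bar_mid (a point): Top of the middle of the fixed horizontal steel bar (10 mm diameter, 100 mm long, along the chamber's y), 47 mm above the bench. Axes as the chamber's.
- block_hole (a point): Mouth of the pin hole in the blue block's top, 48 mm above the bench: 11 mm wide, 42 mm deep, vertical. Axes as the chamber's.
- hood_hinge (a point): Middle of the hood's hinge axis, at x = +60 mm, z = 50 mm of the chamber; axis along y. Hood when shut: box from 8 to 100 mm in front of the axis (chamber -x), 110 mm wide, top 48 mm above the axis; then a blue tongue (8 mm thick, 36 mm wide, underside level with the axis) out to 142 mm. Open, the tongue is topmost: hook it from behind with shut fingers, draw it round and down.
- hood (a joint): Opening angle of the hood in rad: 0 shut, starts at 1.6 to 1.75 (open, leaning away), stop at 1.8. Stiff hinge (0.14 N m; hood 0.16 kg): it stays where it is left. Below 0.07 two sprung plungers in the blue block push up under the tongue: let go, it rests ajar at about 0.06 to 0.07; about 9 N down on the tongue shuts it.
- hood_hole (a point): Centre of the upper mouth of the 11 mm hole through the blue tongue, 122 mm from the hinge axis; moves with the hood. With the hood shut it lies 10 mm straight above the block's hole mouth; ajar, the two still line up well enough for the pin.
- carrier: Membrane carrier, 60 g: inverted steel U, 22 mm (x) by 36 mm (y), legs 3 mm thick, 28 mm long, 16 mm apart inside, bridge 4 mm thick, orange grip tab on top (18 mm in x, 12 mm in y, 32 to 70 mm above the feet). Origin between the feet; it starts standing on the bench. Hung, its y lies along the chamber's y (either way round). Grip the tab from above across its y.
- carrier_saddle (a point): Middle of the underside of the carrier's bridge (28 mm above its feet): the place that rests on the bar.
- pin: Locking pin, 60 g: steel shank 8 mm diameter, 34 mm long with a tapered tip, below a dark collar 22 mm diameter and 5 mm thick, below a red round handle 16 mm diameter that reaches to 46 mm above the collar's underside. Origin at the centre of the collar's underside, z up along the handle. Starts upright in the parking block.
- pin_tip (a point): Lower end of the pin's shank, 34 mm under the collar's underside.
- pin_block: Fixed grey parking block 48 x 48 x 40 mm with an 11 mm hole, 37 mm deep, in which the pin stands, collar on the block's top. Origin under its middle.
- dye_bottle: Bystander: brown bottle with black cap, 42 mm diameter, 90 mm high. Origin under its middle.
- dish: Bystander: cream petri dish, 56 mm diameter, 13 mm high. Origin under its middle.
- jar: Bystander: white-lidded jar of screws, 47 mm diameter, 58 mm high. Origin under its middle.
There are look-alikes about, which are no part of the job. What is shaped like the carrier but black is not meant.

How it is judged:
By the outcome, as a careful person would: the job done as asked, in the order asked, and still so for the second after the job is handed in, while the arm keeps its last pose, push and grip.
It also fails if it takes over 64 s, if anything falls off the work surface, if the arm or the gripper's body presses on something with over 40 N, if the wrist force passes 120 N, or if a joint passes its speed limit or range.

## Robot

A 6-joint arm with a two-finger parallel gripper is mounted at the origin on the work surface; the furniture and walls round the work are solid. World frame = base frame: x ahead of the robot, y to its left, z up, the work surface at z = 0. Lengths are in mm, angles in rad, forces in N, time in s.
With the tool pointing down it reaches from about 275 to 775 mm from the base axis. Payload 14.6 kg.
Tool frame: the origin (TCP) lies midway between the tips of the shut fingers; the grasp point (between the pads) lies 19 mm behind it; z points along the fingers, y is the direction in which the jaws open and shut (so a half turn about z gives the same grasp; the last joint's range is limited). The gripper opens to 85 mm and grips with 20 to 120 N. Pads are 22 mm wide; open, the fingers measure 114 mm over their backs; the gripper's body (76 mm by 85 mm) begins 54 mm behind the grasp point. The pads swing forward as they close: fully open they stand 13 mm farther back than shut.
Start: joints at [-1.498, 0.263, -0.048, 1.259, 0, 1.415], TCP at [118.557, -511.442, 231.278] pointing down, gripper open.
Joint ranges: [-2.65, 2.65], [-0.89, 1.7], [-1.18, 1.37], [-2.13, 2.11], [-1.35, 1.29], [-3.14, 3.14]. Speed limits (rad/s): [1.89, 1.89, 2.57, 2.79, 3.14, 3.14].

## Interface

Orientations are given as a unit quaternion [x, y, z, w].
In Python, from rig import sensors, vision, ticket gives the robot as it stands. The module is installed in compiled form; this text tells all that it offers.
- The arm moves only by the shell command python3 -m jog 'ROWS' [FORCE]. ROWS is JSON, a list that holds one entry, the list of rows, each a list of 5 numbers: the shift along the tool's x, y, z in mm, then the turn about the tool's z in rad, then the finger opening in mm, from 0 to 85.4. A call has 1 to 10 rows; each row is the pose to reach, as a shift and turn from the pose measured when the call began, along the tool's axes at that moment; what a row does not reach only later rows make up. A row lasts 1/8 s, in which the tool goes at most 62.5 mm and 10.7 degrees, less where a joint would pass 70% of its speed; a pose out of reach is approached as far as the arm can. A call with a gripper value outside its range is refused whole. The fingers move at their own pace and stop on an object; FORCE is the grip in N (left out, the last holds). Time passes only in rows, so rows that repeat a pose let the fingers close. It gives the time, the measured TCP pose, the force and the opening at its end, in the units of the state.
- sensors.get_obs(): the state, without advancing time (a new reading comes with each control period).
- vision.grab_frame(name): name is "scene" or "top"; returns a dict with "image" (480x640x3 uint8, blue, green, red), "fx", "fy", "cx", "cy" (pixels), "T" (4x4, takes a point from camera to world coordinates). Camera axes: x right, y up, looking along -z (the intrinsics and any distortion apply to the point x, -y, -z); pixel columns grow to the right and rows downward; lengths in mm; the calibration is good to about 2 mm. A picture is of the moment at which its call begins. There is no depth.
- ticket.hand_in(): hands the job in, once; it reports no verdict.
The state is a dict: "time_s": time; "joints": joint angles; "dq": joint speeds; "tau": joint torques, N m; "tool_pos": TCP position; "ee_rot": TCP orientation; "contact_force": force on the tool from outside, world axes, zero at the start; "moment": the same for the moment, N m; "finger_gap": opening from 0.0 (shut) to 1.0 (fully open).
Only numpy, scipy, OpenCV 4.12 (cv2) and the standard library are available. Lean on these libraries where they do the work, as an engineer would, in place of code of your own. Each camera call takes 0.05 s, during which the arm holds its last target.

## Working session

There is one attempt and no reset: what is moved stays moved. The work goes in short steps, Python scripts to look and compute and a shell command to move; the robot and the scene stay as the last step left them, time stands still between calls to the robot, and variables do not carry over. Pictures are saved under pics/ and viewed, and the job is handed in when it is done.

```bash
mkdir -p pics
python3 - <<'E'
from rig import sensors, vision
import cv2,numpy as np
o=sensors.get_obs();print(o)
for n in("scene","top"):
    f=vision.grab_frame(n);cv2.imwrite(f"pics/{n}0.png",f["image"]);print(n,{k:f[k] for k in f if k!="image"})
E
```

```text
{'time_s': 0.0, 'joints': array([-1.49829625e+00,  2.63537293e-01, -4.89511782e-02,  1.25940297e+00,
       -3.99716761e-05,  1.41551425e+00]), 'dq': array([ 1.45407754e-04,  3.07601148e-05, -5.59046723e-04, -7.56277190e-04,
       -9.04419037e-04,  1.33693309e-03]), 'tau': array([-6.95610324e-04, -6.37615442e+01,  3.84564042e+01,  1.36732048e-02,
       -2.62043341e-04,  4.89827997e-06]), 'tool_pos': array([ 118.52620258, -511.15404524,  230.81242609]), 'ee_rot': array([ 9.93521269e-01,  1.13645011e-01,  2.68867205e-06, -5.47913265e-04]), 'contact_force': array([0.31568754, 0.42691154, 0.13470499]), 'moment': array([ 0.08119707, -0.03248663,  0.04180492]), 'finger_gap': 1.0007243964678354}
scene {'fx': 535.1861100598036, 'fy': 535.1861100598036, 'cx': 322.3412045019175, 'cy': 238.79025334095752, 'T': array([[ 4.80594724e-01,  4.69764099e-01, -7.40506855e-01,
        -3.23031746e+02],
       [-8.76938446e-01,  2.54778117e-01, -4.07513281e-01,
        -4.57847703e+02],
       [-2.77016691e-03,  8.45227663e-01,  5.34399218e-01,
         7.07150775e+02],
       [ 0.00000000e+00,  0.00000000e+00,  0.00000000e+00,
         1.00000000e+00]])}
top {'fx': 520.7628630315368, 'fy': 520.7628630315368, 'cx': 321.7467430909927, 'cy': 240.41769796193648, 'T': array([[ 1.77721383e-02,  9.91608829e-01, -1.28047186e-01,
         3.66732952e+02],
       [-9.99704328e-01,  1.54976943e-02, -1.87371011e-02,
         8.91523590e+00],
       [-1.65954387e-02,  1.28342325e-01,  9.91591064e-01,
         1.36455458e+03],
       [ 0.00000000e+00,  0.00000000e+00,  0.00000000e+00,
         1.00000000e+00]])}
```

View pics/scene0.png

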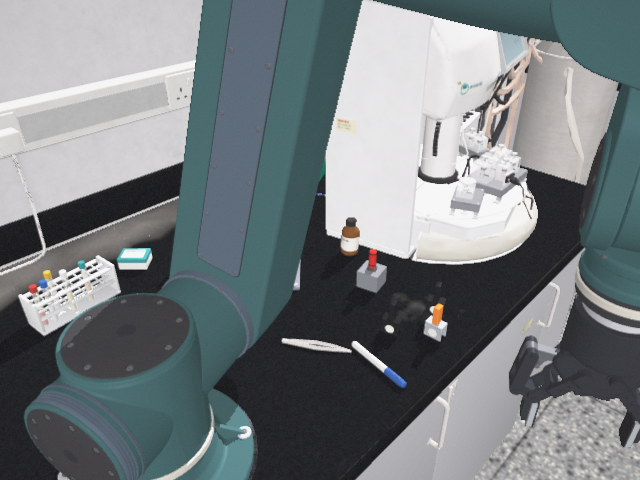

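View pics/top0.png

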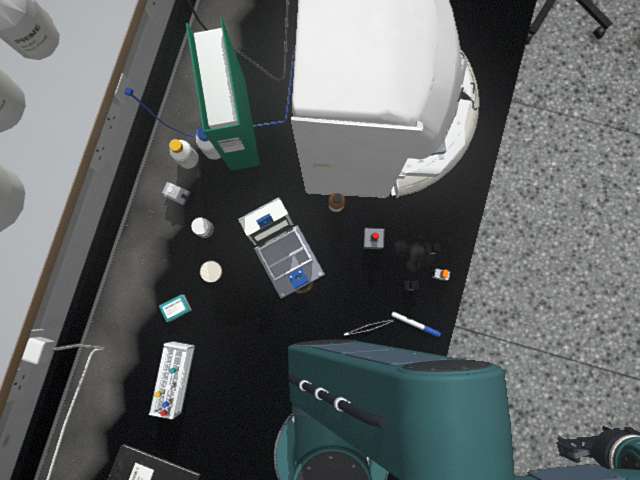

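```bash
cat > h.py <<'E'
import numpy as np,cv2
from rig import sensors,vision
def ray(f,u,v):
    d=np.array([(u-f["cx"])/f["fx"],-(v-f["cy"])/f["fy"],-1.0]);T=f["T"];return T[:3,3],T[:3,:3]@d
def at_z(f,u,v,z):
    c,d=ray(f,u,v);return c+d*(z-c[2])/d[2]
def proj(f,p):
    T=f["T"];q=T[:3,:3].T@(np.asarray(p,float)-T[:3,3]);return np.array([f["cx"]+f["fx"]*q[0]/-q[2],f["cy"]-f["fy"]*q[1]/-q[2]])
def crop(f,u0,v0,w,h,s,name):
    im=f["image"][v0:v0+h,u0:u0+w];cv2.imwrite(name,cv2.resize(im,None,fx=s,fy=s,interpolation=cv2.INTER_CUBIC))
def tri(f1,p1,f2,p2):
    c1,d1=ray(f1,*p1);c2,d2=ray(f2,*p2)
    s=np.linalg.lstsq(np.stack([d1,-d2],1),c2-c1,rcond=None)[0]
    a=c1+d1*s[0];b=c2+d2*s[1];return (a+b)/2,np.linalg.norm(a-b)
E
python3 - <<'E'
from h import *
f=vision.grab_frame("top")
crop(f,225,185,110,115,5,"pics/c1.png")
crop(f,355,215,110,85,7,"pics/c2.png")
f=vision.grab_frame("scene")
crop(f,330,210,130,140,4,"pics/c3.png")
E
```

```text
(no output)
```

View pics/c1.png

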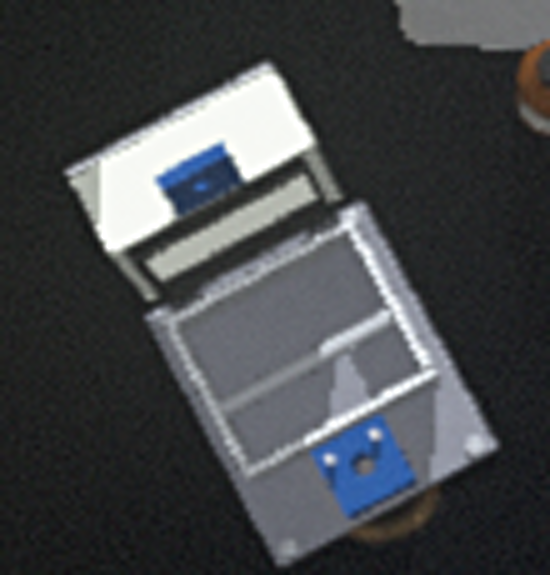

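View pics/c2.png

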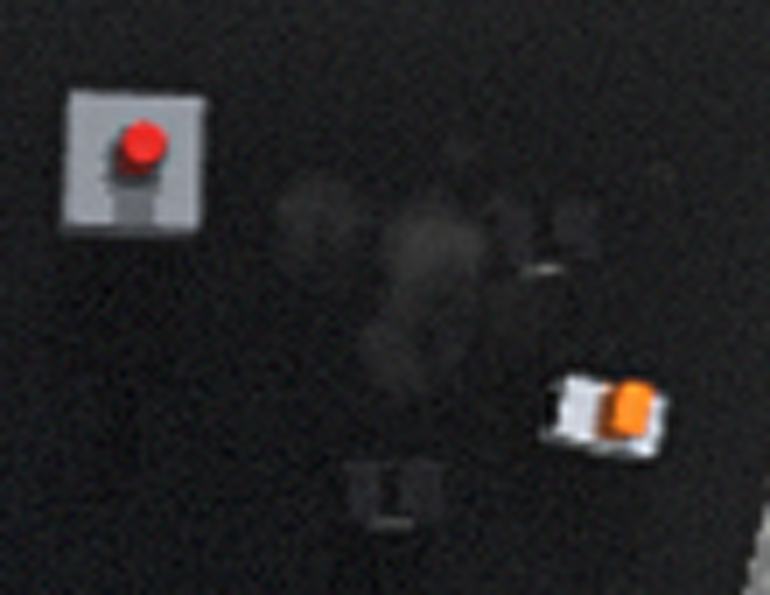

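View pics/c3.png

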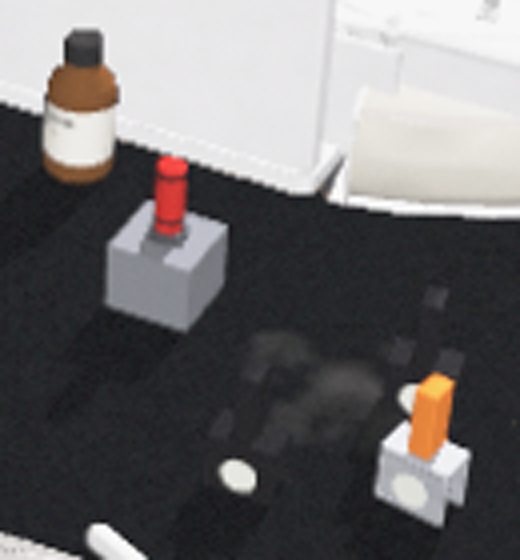

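```bash
cat >> h.py <<'E'
def Rz(a): return np.array([[np.cos(a),-np.sin(a),0],[np.sin(a),np.cos(a),0],[0,0,1]])
E
cat > fit.py <<'E'
from h import *
from scipy.optimize import least_squares
f=vision.grab_frame("top")
P=[((-62,0,48),(364,463)),((-43,20,48),(313,451)),((-43,-20,48),(385,417)),((-81,-20,48),(415,481)),((-81,20,48),(347,514)),
((0,50,45),(225,408)),((0,-50,45),(388,319))]
def res(q):
    return np.concatenate([proj(f,Rz(q[2])@np.array(a)+[q[0],q[1],0])-(np.array(b)/5+[225,185]) for a,b in P])
r=least_squares(res,[450,50,0.5]);print(r.x,r.fun.reshape(-1,2).round(2))
q=r.x
def W(a): return Rz(q[2])@np.array(a,float)+[q[0],q[1],0]
g=lambda u,v:(u/7+355,v/7+215)
print("bar",W((0,0,47)),"hole",W((-62,0,48)))
# pin handle top z=86
print("pin top",at_z(f,*g(144,143),86))
print("pinblock corners",[at_z(f,*g(*c),40)[:2].round(1) for c in((70,90),(206,97),(200,232),(64,228))])
print("carrier tab top",at_z(f,*g(635,391),70), [at_z(f,*g(*c),70)[:2].round(1) for c in((622,382),(653,382),(647,432),(614,432))])
print("bridge",[at_z(f,*g(*c),32)[:2].round(1) for c in((566,376),(663,395),(653,455),(553,438))])
im=f["image"][185:300,225:335].copy();im=cv2.resize(im,None,fx=5,fy=5,interpolation=cv2.INTER_CUBIC)
pl=lambda pts:cv2.polylines(im,[np.array([(proj(f,W(p))-[225,185])*5 for p in pts]).astype(int)],True,(0,255,255),1)
pl([(-40,-55,50),(52,-55,50),(52,55,50),(-40,55,50)]);pl([(-35,-50,50),(47,-50,50),(47,50,50),(-35,50,50)])
pl([(-81,-20,48),(-43,-20,48),(-43,20,48),(-81,20,48)]);pl([(0,-50,47),(0,50,47)])
def H(th,d,y,z): # d in front of axis, z above, opening th
    return (60-d*np.cos(th)+z*np.sin(th)*-1*-1, y, 50+d*np.sin(th)+z*np.cos(th))
for th,c in((1.6,(0,255,0)),(1.7,(0,0,255))):
  for d,w in((8,55),(100,55),):
    pts=[H(th,d,-w,0),H(th,d,w,0),H(th,d,w,48),H(th,d,-w,48)]
    cv2.polylines(im,[np.array([(proj(f,W(p))-[225,185])*5 for p in pts]).astype(int)],True,c,1)
  pts=[H(th,142,-18,0),H(th,142,18,0),H(th,142,18,8),H(th,142,-18,8)]
  cv2.polylines(im,[np.array([(proj(f,W(p))-[225,185])*5 for p in pts]).astype(int)],True,c,1)
cv2.imwrite("pics/fit.png",im)
E
python3 fit.py
```

```text
[493.11036589 123.07706192   0.51935532] [[ 0.12  0.69]
 [-0.2   0.31]
 [-0.71 -0.49]
 [ 0.46 -0.13]
 [ 0.13  0.93]
 [-0.87 -0.15]
 [ 1.07 -1.2 ]]
bar [493.11036589 123.07706192  47.        ] hole [439.28572771  92.30518638  48.        ]
pin top [546.36640761 -99.90975264  86.        ]
pinblock corners [array([572.1, -76.6]), array([ 570.2, -126.4]), array([ 520.3, -124.4]), array([521. , -74.8])]
carrier tab top [ 462.64803608 -275.21399046   70.        ] [array([ 465.8, -270.7]), array([ 465.9, -281.6]), array([ 448.2, -279.3]), array([ 448. , -267.6])]
bridge [array([ 470.5, -258.6]), array([ 464.2, -293.7]), array([ 442.3, -289.8]), array([ 447.8, -253.6])]
```

View pics/fit.png

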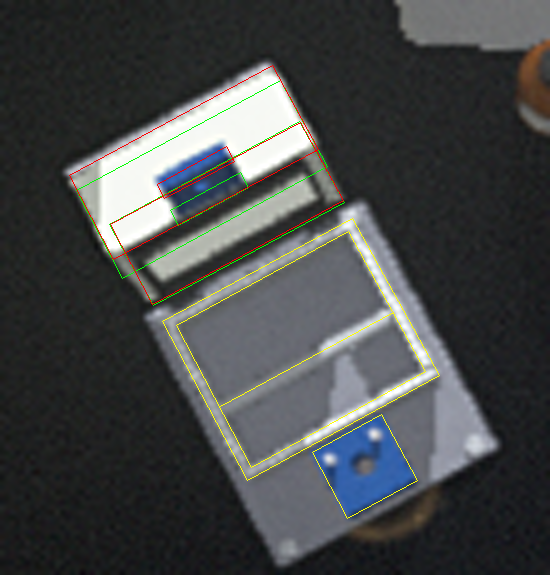

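```bash
cat >> h.py <<'E'
from scipy.spatial.transform import Rotation as Ro
def plan(x,y,z,head=None):
    """tool shift to TCP x,y,z ; head = world angle of jaw (tool y) axis, nearest mod pi"""
    o=sensors.get_obs();R=Ro.from_quat(o["ee_rot"]).as_matrix()
    h=np.arctan2(R[1,1],R[0,1]);s=R.T@(np.array([x,y,z])-o["tool_pos"])
    t=0 if head is None else -((head-h+np.pi/2)%np.pi-np.pi/2)
    print("t",round(o["time_s"],2),"pos",o["tool_pos"].round(1),"head",h.round(3),"q6",o["joints"][5].round(2),"F",o["contact_force"].round(1),"gap",round(o["finger_gap"],3),"tilt",R[:,2].round(3));print("SHIFT",s.round(1),"TURN",round(t,3))
CH=np.array([493.1,123.1]);CY=0.5194
def ch(x,y,z): return Rz(CY)@np.array([x,y,z],float)+[*CH,0]
E
python3 -c "
from h import *
plan(457,-274.5,140,1.39)"
```

```text
t 0.25 pos [ 118.5 -511.3  231.1] head -1.343 q6 1.42 F [-0.7 -0.1 -0.7] gap 1.004 tilt [-0.     0.001 -1.   ]
SHIFT [ 383.2 -154.2   91.2] TURN 0.409
```

```bash
python3 -m jog '[[[60,-24,0,-0.18,45],[120,-48,10,-0.36,45],[180,-72,20,-0.54,45],[240,-97,30,-0.72,45],[300,-121,40,-0.9,45],[350,-141,60,-1.08,45],[383,-154,80,-1.26,45],[383,-154,90,-1.44,45],[383,-154,91,-1.62,45],[383,-154,91,-1.80,45]]]' 60; python3 -c "
from h import *
plan(457,-274.5,100,1.39)"
```

```text
time_s: 1.5
tool_pos: [456.9, -274.5, 139.8]
ee_rot: [0.526, 0.851, 0.0, -0.0]
contact_force: [-0.4, 0.5, -0.2]
finger_gap: 0.528
t 1.5 pos [ 456.9 -274.5  139.8] head 0.463 q6 0.41 F [-0.4  0.5 -0.2] gap 0.528 tilt [-0.001  0.001 -1.   ]
SHIFT [-0.1  0.1 39.8] TURN -0.927
```

```bash
python3 -m jog '[[[0,0,10,-0.18,45],[0,0,20,-0.36,45],[0,0,30,-0.54,45],[0,0,40,-0.72,45],[0,0,40,-0.927,45],[0,0,40,-0.927,45]]]'
python3 - <<'E'
from h import *
plan(457,-274.5,40,1.39)
f=vision.grab_frame("scene");cv2.imwrite("pics/s1.png",f["image"]);crop(f,330,200,180,160,4,"pics/s1c.png")
f=vision.grab_frame("top");crop(f,355,215,130,95,6,"pics/t1c.png")
E
```

```text
time_s: 2.25
tool_pos: [456.8, -274.4, 99.7]
ee_rot: [0.09, 0.996, 0.0, -0.0]
contact_force: [0.1, 0.1, 0.2]
finger_gap: 0.526
t 2.25 pos [ 456.8 -274.4   99.7] head 1.39 q6 -0.51 F [0.1 0.1 0.2] gap 0.526 tilt [-0.001  0.001 -1.   ]
SHIFT [-0.3 -0.1 59.7] TURN 0.0
```

View pics/s1.png

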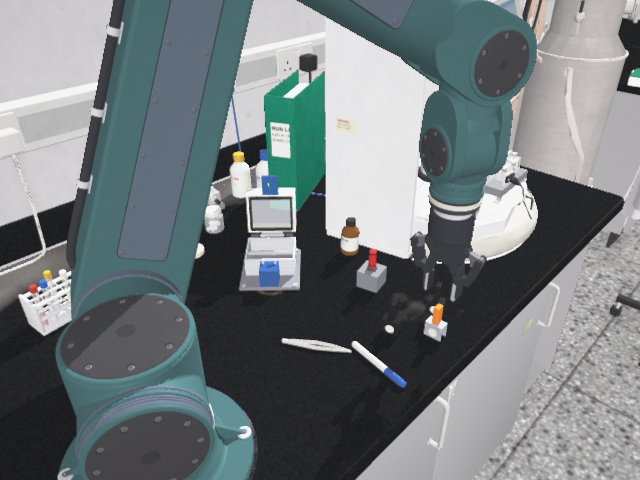

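View pics/s1c.png

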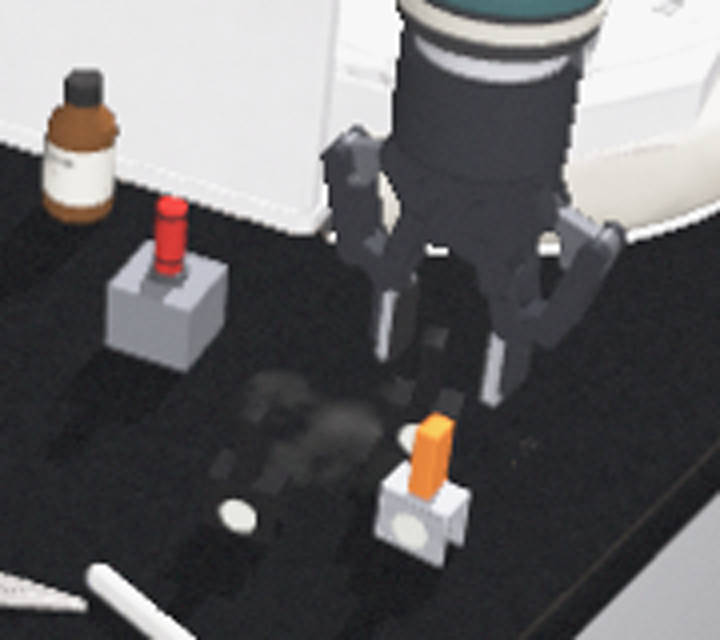

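Run:
```python
from h import *
f=vision.grab_frame("scene");t=vision.grab_frame("top")
print(proj(f,(457,-274.5,70)), (330+437/4,200+422/4))
print(proj(f,(546.1,-100.2,86)), (330+172/4,200+206/4))
print(proj(f,ch(-62,0,48)))
crop(f,220,160,110,150,5,"pics/s2c.png")
```

```text
[438.70070304 306.38390689] (439.25, 305.5)
[372.83238798 251.0119616 ] (373.0, 251.5)
[268.73529724 266.39754603]
```

View pics/s2c.png

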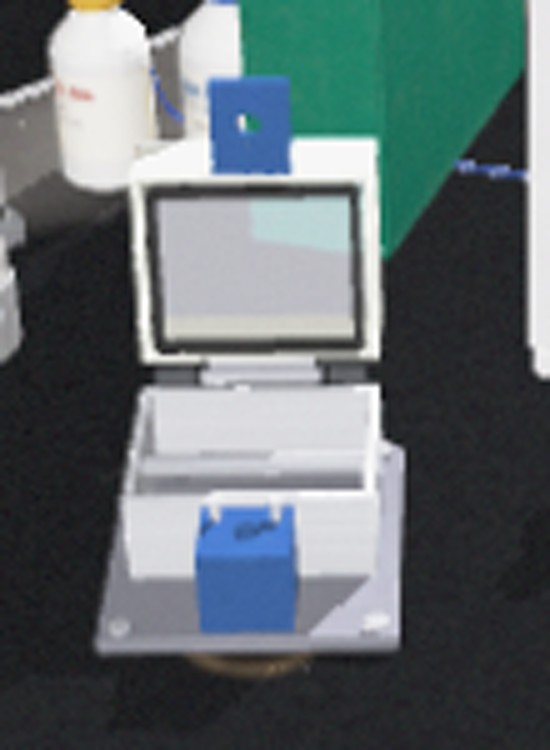

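View pics/t1c.png

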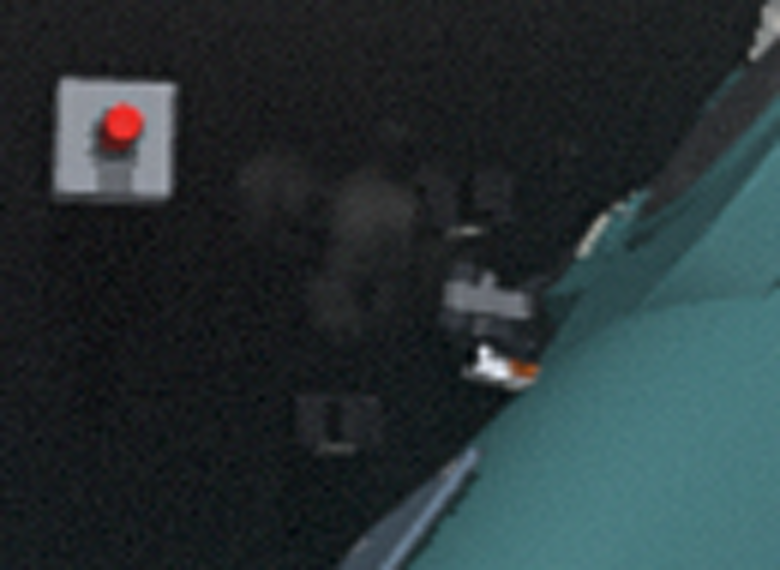

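```bash
python3 -m jog '[[[0,0,30,0,45],[0,0,60,0,45],[0,0,60,0,45]]]'
cat > fit2.py <<'E'
from h import *
from scipy.optimize import least_squares
f=vision.grab_frame("top");s=vision.grab_frame("scene")
P=[((-62,0,48),(364,463)),((-43,20,48),(313,451)),((-43,-20,48),(385,417)),((-81,-20,48),(415,481)),((-81,20,48),(347,514)),
((0,50,45),(225,408)),((0,-50,45),(388,319)),((-40,-55,50),(437,375)),((-40,55,50),(247,475))]
S=[((-81,20,48),(196,558)),((-81,-20,48),(298,556)),((-81,20,8),(202,632)),((-81,-20,8),(294,632)),((-40,55,50),(126,497)),((-40,-55,50),(379,495))]
def H(th,d,y,z): return (60-d*np.cos(th)+z*np.sin(th), y, 50+d*np.sin(th)+z*np.cos(th))
def res(q,w=1):
    W=lambda a:Rz(q[2])@np.array(a,float)+[q[0],q[1],0]
    r=[proj(f,W(a))-(np.array(b)/5+[225,185]) for a,b in P]
    r+=[proj(s,W(a))-(np.array(b)/5+[220,160]) for a,b in S]
    th=q[3]
    r+=[proj(s,W(H(th,122,0,2)))-(np.array((248,122))/5+[220,160])]
    r+=[proj(s,W(H(th,142,18,0)))-(np.array((209,80))/5+[220,160])]
    r+=[proj(s,W(H(th,142,-18,0)))-(np.array((291,78))/5+[220,160])]
    return np.concatenate(r)
r=least_squares(res,[493,123,0.52,1.68],loss='soft_l1');print(r.x.round(3));print(res(r.x).reshape(-1,2).round(2))
E
python3 fit2.py; python3 -c "
from h import *
plan(457,-274.5,40,1.39)"
```

```text
time_s: 2.82
tool_pos: [455.9, -273.7, 38.7]
ee_rot: [0.093, 0.996, 0.001, -0.002]
contact_force: [-0.3, -0.3, 0.6]
finger_gap: 0.524
[494.192 122.84    0.522   1.747]
[[ 0.28  0.24]
 [-0.05 -0.11]
 [-0.58 -0.95]
 [ 0.62 -0.61]
 [ 0.31  0.48]
 [-0.74 -0.53]
 [ 1.15 -1.66]
 [ 0.53 -0.32]
 [ 0.34  0.71]
 [-0.11 -0.08]
 [-1.46  0.05]
 [-0.08  0.29]
 [ 0.21  0.02]
 [-0.86  0.5 ]
 [-0.61  0.2 ]
 [ 0.67 -0.11]
 [-0.09 -0.04]
 [-0.27  0.18]]
t 2.92 pos [ 457.1 -274.6   40.7] head 1.386 q6 -0.51 F [-0.8 -0.1  0.7] gap 0.522 tilt [-0.     0.001 -1.   ]
SHIFT [0.1 0.1 0.7] TURN -0.004
```

```bash
sed -i 's/^CH=.*/CH=np.array([494.0,122.9]);CY=0.521/' h.py
python3 -m jog '[[[0,0,1,0,5],[0,0,1,0,5],[0,0,1,0,5],[0,0,1,0,5],[0,0,-20,0,5],[0,0,-60,0,5],[0,0,-100,0,5]]]' 50
python3 - <<'E'
from h import *
plan(*ch(0,0,140),CY+np.pi/2)
f=vision.grab_frame("scene");crop(f,330,180,180,160,4,"pics/s3c.png")
E
```

```text
time_s: 3.8
tool_pos: [456.9, -274.5, 141.9]
ee_rot: [0.092, 0.996, 0.0, -0.0]
contact_force: [0.7, -0.2, -1.2]
finger_gap: 0.128
t 3.8 pos [ 456.9 -274.5  141.9] head 1.386 q6 -0.51 F [ 0.7 -0.2 -1.2] gap 0.128 tilt [-0.001  0.001 -1.   ]
SHIFT [ 36.5 397.4   2.2] TURN -0.706
```

View pics/s3c.png

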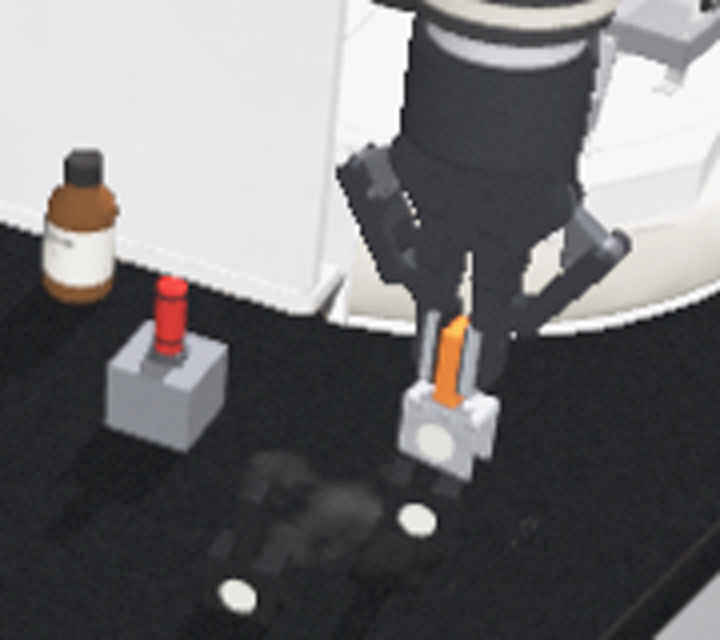

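```bash
python3 -m jog '[[[5,55,0,-0.1,5],[10,110,0,-0.2,5],[15,165,0,-0.3,5],[20,220,0,-0.4,5],[25,275,0,-0.5,5],[30,330,0,-0.6,5],[34,370,2,-0.68,5],[36.5,397.4,2,-0.706,5],[36.5,397.4,2,-0.706,5],[36.5,397.4,2,-0.706,5]]]'
python3 - <<'E'
from h import *
plan(*ch(0,0,100),CY+np.pi/2)
f=vision.grab_frame("scene");crop(f,210,120,130,160,4,"pics/s4c.png")
print(proj(f,ch(0,0,102))-[210,120])
f=vision.grab_frame("top");crop(f,225,175,120,125,5,"pics/t4c.png")
E
```

```text
time_s: 5.1
tool_pos: [495.3, 121.2, 143.6]
ee_rot: [-0.258, 0.966, -0.002, 0.002]
contact_force: [0.2, -1.1, -0.0]
finger_gap: 0.129
t 5.1 pos [495.3 121.2 143.6] head 2.092 q6 -0.44 F [ 0.2 -1.1 -0. ] gap 0.129 tilt [ 0.004 -0.003 -1.   ]
SHIFT [ 0.4  2.3 43.6] TURN 0.0
[ 59.54136992 109.47270578]
```

View pics/s4c.png

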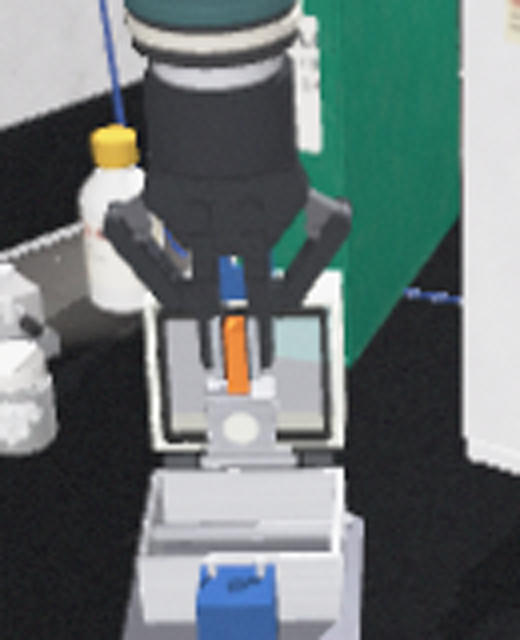

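View pics/t4c.png

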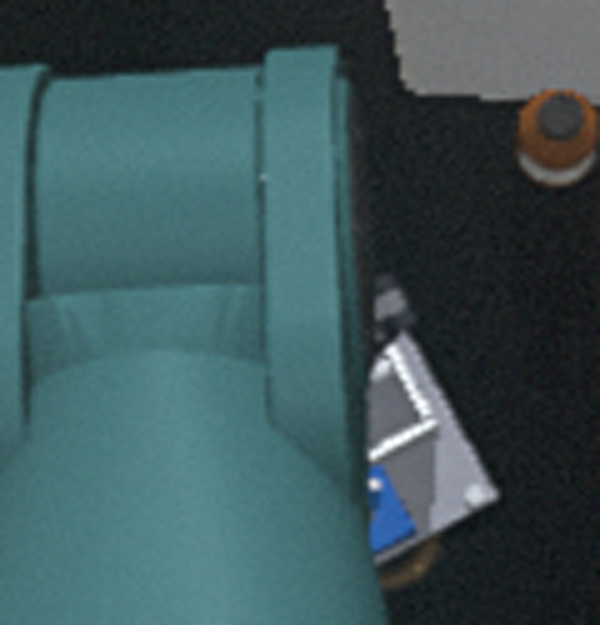

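```bash
python3 -m jog '[[[0.4,2.3,15,0,5],[0.4,2.3,30,0,5],[0.4,2.3,46,0,5],[0.4,2.3,46,0,5]]]'
python3 - <<'E'
from h import *
plan(*ch(0,0,80),CY+np.pi/2)
f=vision.grab_frame("scene");crop(f,230,170,90,110,7,"pics/s5c.png")
z=sensors.get_obs()["tool_pos"][2]-39.8
q=lambda *a:((proj(f,ch(*a))-[230,170])*7).round(0)
print(q(-11,-18,z),q(-11,18,z),q(-11,-18,z+32),q(-11,18,z+32),"tab",q(-9,-6,z+70),q(-9,6,z+70))
E
```

```text
time_s: 5.7
tool_pos: [493.5, 121.7, 97.0]
ee_rot: [-0.257, 0.967, -0.002, 0.001]
contact_force: [1.3, -0.6, -0.6]
finger_gap: 0.128
t 5.7 pos [493.5 121.7  97. ] head 2.09 q6 -0.44 F [ 1.3 -0.6 -0.6] gap 0.128 tilt [ 0.002 -0.003 -1.   ]
SHIFT [-1.1  0.9 17. ] TURN -0.002
[340. 553.] [225. 555.] [335. 467.] [219. 469.] tab [290. 359.] [251. 359.]
```

View pics/s5c.png

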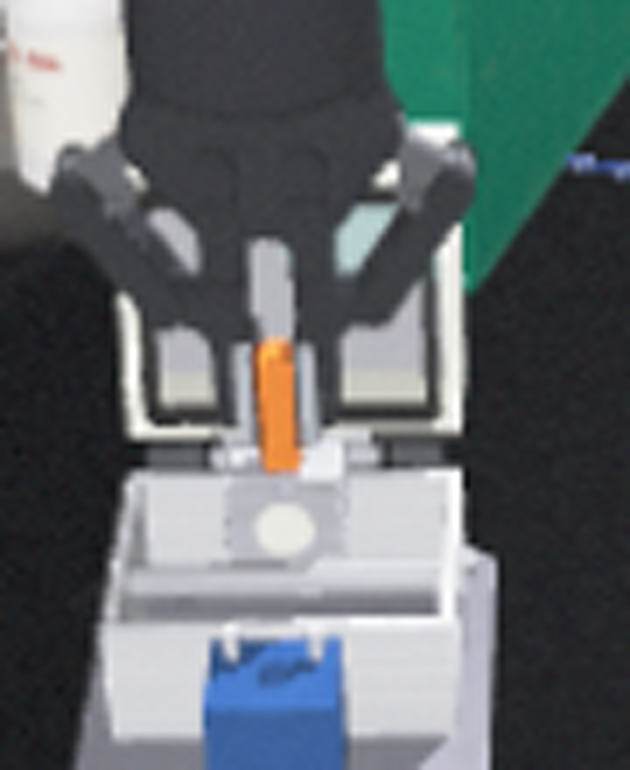

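Run:
```python
from h import *
f=vision.grab_frame("scene");crop(f,240,228,50,40,14,"pics/s6c.png")
q=lambda *a:((proj(f,ch(*a))-[240,228])*14).round(0)
n=np.array([-.845*0,0,0])
# perpendicular to view in chamber xz: view dir (0.84,-0.53) -> perp (0.53,0.84)
print("bar top/bot",q(2.7,-30,46.2),q(-2.7,-30,37.8))
print("rim outer/inner front",q(-40,30,50),q(-35,30,50),"carrier foot front",q(-11,0,sensors.get_obs()["tool_pos"][2]-39.8),"block",q(-81,0,48),q(-43,0,48))
print(sensors.get_obs()["tool_pos"])
```

```text
bar top/bot [622. 308.] [623. 370.]
rim outer/inner front [222. 445.] [224. 427.] carrier foot front [425. 294.] block [399. 608.] [415. 464.]
[494.30393789 121.98764389  98.1655466 ]
```

View pics/s6c.png

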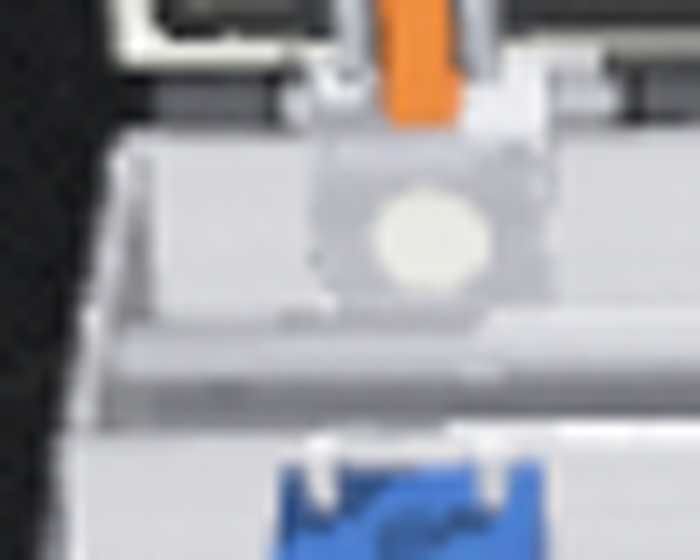

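```bash
python3 -m jog '[[[-0.6,0.4,8,0,5],[-0.6,0.4,14,0,5],[-0.6,0.4,20,0,5],[-0.6,0.4,20,0,5]]]'
python3 - <<'E'
from h import *
plan(*ch(0,0,59.3),CY+np.pi/2)
E
```

```text
time_s: 6.3
tool_pos: [494.4, 122.6, 77.7]
ee_rot: [-0.257, 0.966, -0.002, 0.001]
contact_force: [-0.9, 0.2, -0.4]
finger_gap: 0.13
t 6.3 pos [494.4 122.6  77.7] head 2.09 q6 -0.43 F [-0.9  0.2 -0.4] gap 0.13 tilt [ 0.004 -0.003 -1.   ]
SHIFT [ 0.2  0.6 18.4] TURN -0.002
```

```bash
python3 -m jog '[[[0,0.3,8,0,5],[0,0.3,14,0,5],[0,0.3,18,0,5],[0,0.3,18,0,5]]]'
python3 - <<'E'
from h import *
plan(*ch(0,0,59.3),CY+np.pi/2)
f=vision.grab_frame("scene");crop(f,230,170,90,110,7,"pics/s7c.png")
E
```

```text
time_s: 6.8
tool_pos: [494.2, 122.8, 59.5]
ee_rot: [-0.257, 0.966, -0.002, 0.001]
contact_force: [-0.3, -0.1, -0.6]
finger_gap: 0.126
t 6.8 pos [494.2 122.8  59.5] head 2.09 q6 -0.43 F [-0.3 -0.1 -0.6] gap 0.126 tilt [ 0.003 -0.003 -1.   ]
SHIFT [0.1 0.2 0.2] TURN -0.002
```

View pics/s7c.png

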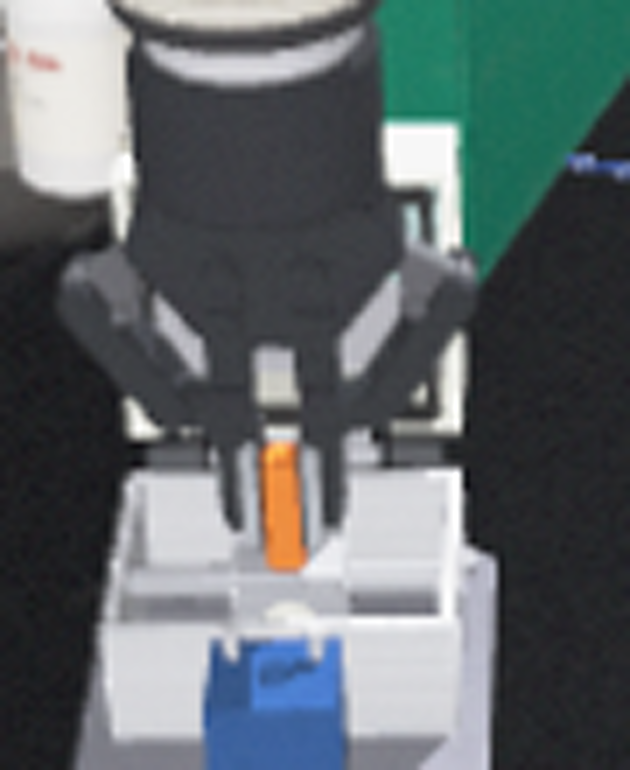

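Carrier astride the bar (legs round bar, tab at about (280,505) in the crop). Lower till contact in small steps.

```bash
python3 -m jog '[[[0,0,0.7,0,5],[0,0,1.4,0,5],[0,0,1.4,0,5]]]'; python3 -c "
from h import *
plan(*ch(0,0,59.3),CY+np.pi/2)"
```

```text
time_s: 7.22
tool_pos: [494.5, 122.8, 59.2]
ee_rot: [-0.257, 0.966, -0.002, 0.002]
contact_force: [-6.8, -0.5, 19.6]
finger_gap: 0.13
t 7.22 pos [494.5 122.8  59.2] head 2.09 q6 -0.43 F [-6.8 -0.5 19.6] gap 0.13 tilt [ 0.005 -0.003 -1.   ]
SHIFT [ 0.3  0.3 -0.1] TURN -0.002
```

```bash
python3 -m jog '[[[0,0,0,0,5],[0,0,0,0,24],[0,0,0,0,30],[0,0,0,0,30]]]'; python3 -m jog '[[[0,0,-20,0,30],[0,0,-50,0,30],[0,0,-100,0,30],[0,0,-140,0,15],[0,0,-170,0,0],[0,0,-170,0,0]]]'
python3 - <<'E'
from h import *
plan(*ch(110,0,240),CY)
f=vision.grab_frame("scene");crop(f,230,150,90,120,6,"pics/s8c.png")
f=vision.grab_frame("top");cv2.imwrite("pics/t8.png",f["image"])
E
```

```text
time_s: 7.72
tool_pos: [494.4, 122.8, 59.0]
ee_rot: [-0.257, 0.966, -0.002, 0.002]
contact_force: [0.9, 0.2, 1.0]
finger_gap: 0.349
time_s: 8.48
tool_pos: [494.7, 123.4, 230.8]
ee_rot: [-0.257, 0.966, -0.002, 0.003]
contact_force: [-0.5, -0.2, -1.0]
finger_gap: -0.002
t 8.47 pos [494.7 123.4 230.8] head 2.09 q6 -0.43 F [-0.5 -0.2 -1. ] gap -0.002 tilt [ 0.008 -0.003 -1.   ]
SHIFT [-109.2   -0.    -8.6] TURN 1.569
```

View pics/s8c.png

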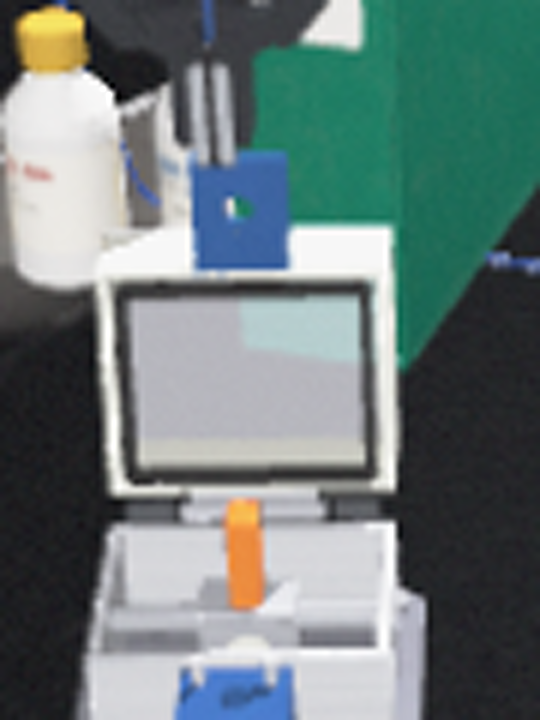

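```bash
python3 -m jog '[[[-50,0,0,0,0],[-100,0,-5,0,0],[-113,0,-5,0,0],[-114,0,10,0,0],[-114,0,40,0,0],[-114,0,63,0,0],[-114,0,63,0,0]]]'
python3 - <<'E'
from h import *
plan(*ch(110,0,168),CY+np.pi/2)
f=vision.grab_frame("scene");crop(f,230,120,100,120,6,"pics/s9c.png")
E
```

```text
time_s: 9.45
tool_pos: [590.7, 179.0, 163.3]
ee_rot: [-0.257, 0.967, -0.002, -0.001]
contact_force: [0.3, -0.7, 0.8]
finger_gap: 0.002
t 9.45 pos [590.7 179.  163.3] head 2.09 q6 -0.35 F [ 0.3 -0.7  0.8] gap 0.002 tilt [-0.    -0.004 -1.   ]
SHIFT [ 1.8 -0.6 -4.7] TURN -0.002
```

View pics/s9c.png

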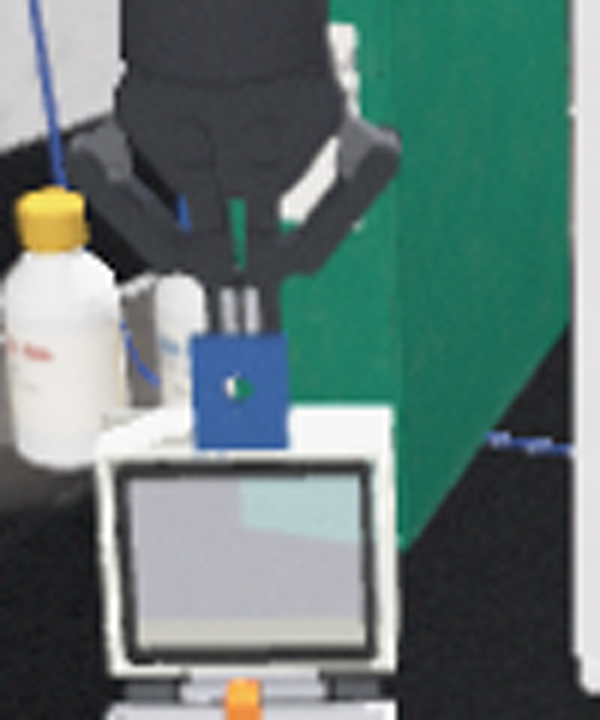

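Run:
```python
from h import *
cx0,z0=111.8,163.3
for th in list(np.arange(1.75,0,-0.1))+[.06]:
    d=np.interp(th,[1.1,1.6],[132,118])
    x=60-d*np.cos(th)+8*np.sin(th)+11; z=50+d*np.sin(th)+8*np.cos(th)
    print(round(th,2),"row",round(-(x-cx0)),round(-(z-z0)))
```

```text
1.75 row 12 -1
1.65 row 23 -4
1.55 row 35 -6
1.45 row 48 -9
1.35 row 60 -10
1.25 row 74 -11
1.15 row 87 -9
1.05 row 100 -5
0.95 row 111 1
0.85 row 122 9
0.75 row 132 17
0.65 row 141 27
0.55 row 149 37
0.45 row 156 49
0.35 row 162 61
0.25 row 167 73
0.15 row 170 86
0.05 row 172 99
0.06 row 172 97
```

```bash
python3 -m jog '[[[12,-0.5,-1,0,0],[23,-0.5,-4,0,0],[35,-0.5,-6,0,0],[48,-0.5,-9,0,0],[60,-0.5,-10,0,0],[74,-0.5,-11,0,0],[87,-0.5,-9,0,0],[100,-0.5,-5,0,0],[100,-0.5,-5,0,0]]]'
python3 - <<'E'
from h import *
plan(*ch(-10.2,0,151),CY+np.pi/2)
f=vision.grab_frame("scene");crop(f,200,100,140,160,4,"pics/s10c.png")
E
```

```text
time_s: 10.62
tool_pos: [503.9, 128.7, 169.7]
ee_rot: [-0.256, 0.967, -0.002, -0.0]
contact_force: [0.1, -0.7, -0.7]
finger_gap: -0.002
t 10.62 pos [503.9 128.7 169.7] head 2.089 q6 -0.42 F [ 0.1 -0.7 -0.7] gap -0.002 tilt [ 0.001 -0.004 -1.   ]
SHIFT [21.7 -0.1 18.8] TURN -0.002
```

View pics/s10c.png

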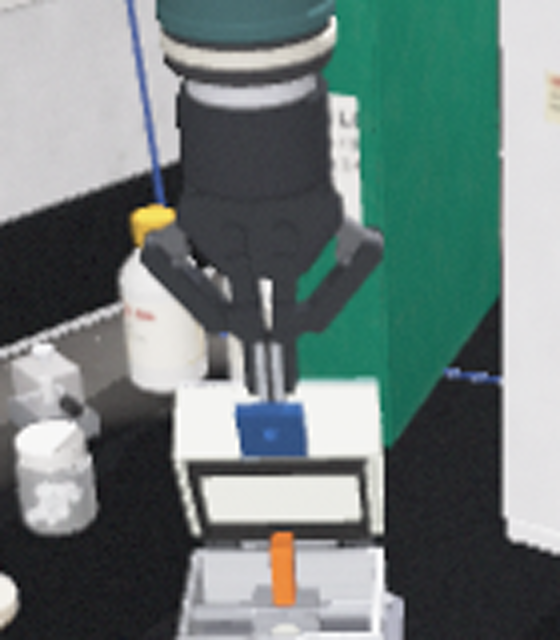

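```bash
python3 -m jog '[[[11,0,7,0,0],[22,0,15,0,0],[32,0,23,0,0],[41,0,33,0,0],[49,0,43,0,0],[56,0,55,0,0],[62,0,67,0,0],[67,0,79,0,0],[67,0,79,0,0]]]'
python3 - <<'E'
from h import *
plan(*ch(-58,0,74),CY+np.pi/2)
f=vision.grab_frame("scene");crop(f,200,120,140,160,4,"pics/s11c.png")
E
```

```text
time_s: 11.8
tool_pos: [445.7, 95.3, 90.1]
ee_rot: [-0.256, 0.967, -0.002, -0.001]
contact_force: [-0.1, -0.3, 0.5]
finger_gap: 0.002
t 11.8 pos [445.7  95.3  90.1] head 2.089 q6 -0.48 F [-0.1 -0.3  0.5] gap 0.002 tilt [-0.    -0.004 -1.   ]
SHIFT [ 2.3 -0.1 16.1] TURN -0.003
```

View pics/s11c.png

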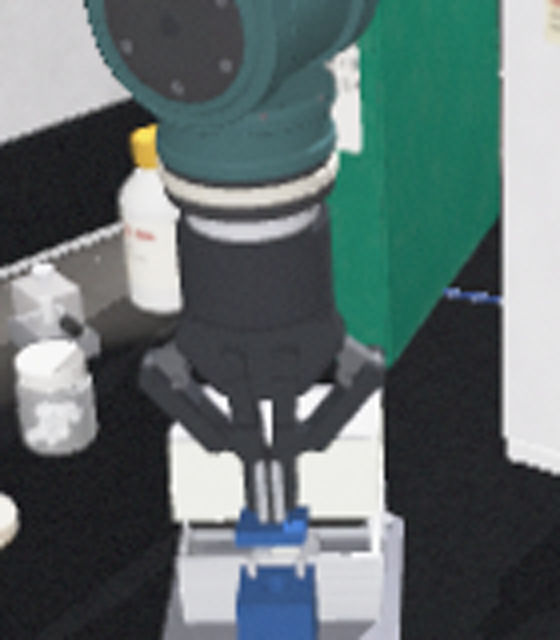

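```bash
python3 -m jog '[[[2,0,9,0,0],[3,0,17,0,0],[4,0,24,0,0],[4,0,24.5,0,0],[4,0,25,0,0]]]'
python3 - <<'E'
from h import *
plan(546.1,-100.2,150,1.5708)
f=vision.grab_frame("scene");crop(f,200,120,140,160,4,"pics/s12c.png")
E
```

```text
time_s: 12.48
tool_pos: [442.7, 93.3, 65.7]
ee_rot: [-0.256, 0.967, -0.002, -0.0]
contact_force: [-2.4, -0.3, 4.0]
finger_gap: 0.005
t 12.47 pos [442.7  93.3  65.7] head 2.089 q6 -0.49 F [-2.4 -0.3  4. ] gap 0.005 tilt [ 0.001 -0.004 -1.   ]
SHIFT [   6.2 -219.6  -83.5] TURN 0.519
```

View pics/s12c.png

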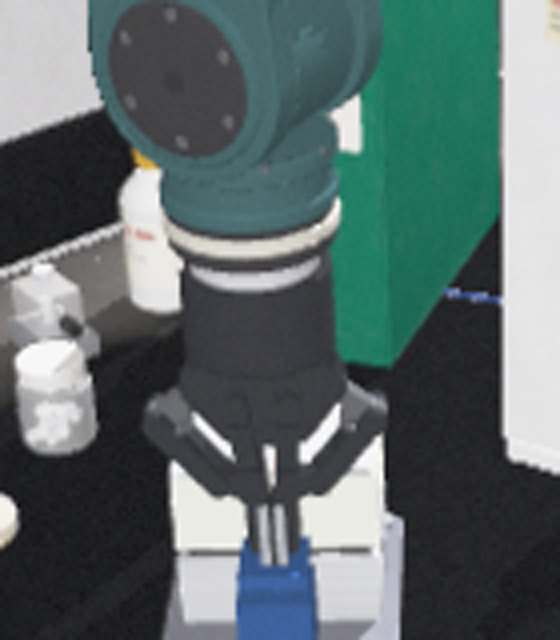

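```bash
python3 -m jog '[[[0,0,-40,0,0],[0,0,-85,0,0],[0,0,-85,0,0]]]'
python3 - <<'E'
from h import *
plan(546.1,-100.2,120)
f=vision.grab_frame("scene");crop(f,200,120,140,160,4,"pics/s13c.png")
E
```

```text
time_s: 12.9
tool_pos: [444.3, 93.8, 153.5]
ee_rot: [-0.256, 0.967, -0.003, 0.002]
contact_force: [0.1, -0.3, -1.1]
finger_gap: 0.001
t 12.9 pos [444.3  93.8 153.5] head 2.089 q6 -0.49 F [ 0.1 -0.3 -1.1] gap 0.001 tilt [ 0.006 -0.004 -1.   ]
SHIFT [   7.8 -218.7   34.8] TURN 0
```

View pics/s13c.png

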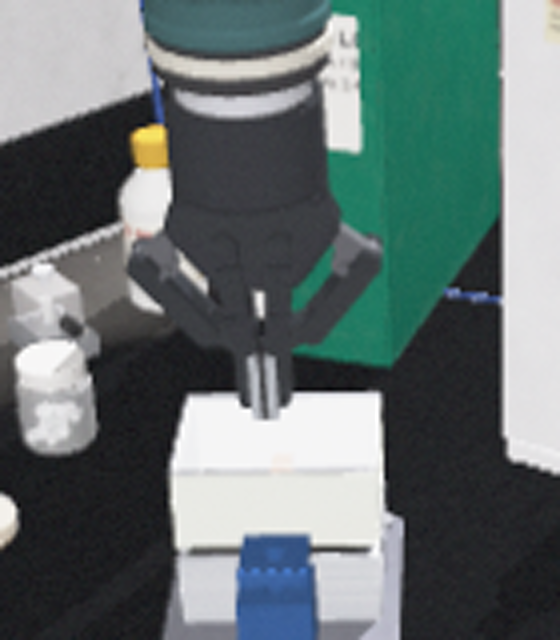

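Hood rests ajar (dark slit at crop rows ~550). Now to the pin.

```bash
python3 -m jog '[[[2,-50,0,0,42],[4,-100,0,0,42],[6,-150,0,0,42],[8,-200,5,0,42],[8,-218.7,20,0,42],[8,-218.7,30,0,42],[8,-218.7,30,0,42]]]'
python3 - <<'E'
from h import *
plan(546.1,-100.2,50)
f=vision.grab_frame("scene");crop(f,320,190,120,110,5,"pics/s14c.png")
print(proj(f,(546.1,-100.2,86)))
f=vision.grab_frame("top");crop(f,225,185,110,115,5,"pics/t14c.png")
E
```

```text
time_s: 13.82
tool_pos: [543.6, -99.0, 121.6]
ee_rot: [-0.257, 0.966, -0.001, -0.0]
contact_force: [-0.5, 0.2, 0.7]
finger_gap: 0.491
t 13.82 pos [543.6 -99.  121.6] head 2.09 q6 -0.85 F [-0.5  0.2  0.7] gap 0.491 tilt [ 0.001 -0.003 -1.   ]
SHIFT [-1.6 -2.1 71.6] TURN 0
[372.83238798 251.0119616 ]
```

View pics/s14c.png

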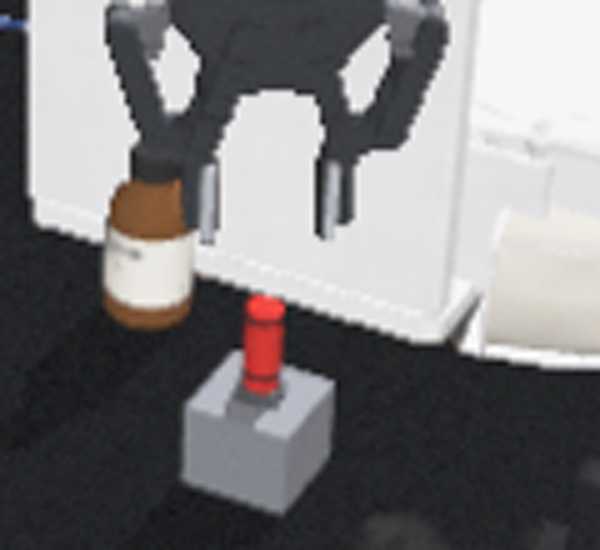

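View pics/t14c.png

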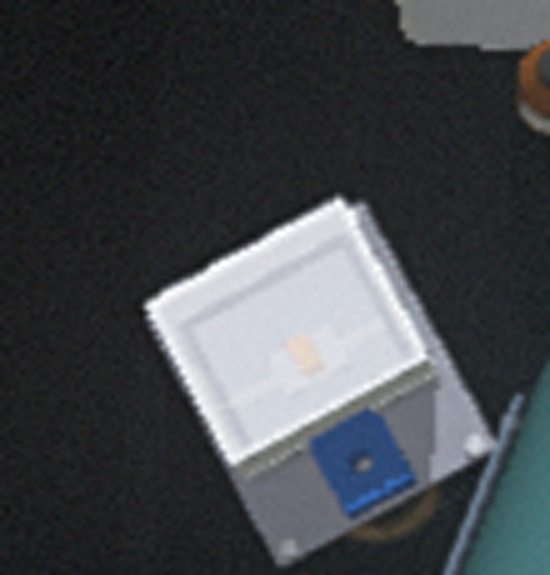

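```bash
python3 -m jog '[[[-1.6,-2.1,20,0,42],[-1.6,-2.1,45,0,42],[-1.6,-2.1,69,0,42],[-1.6,-2.1,71,0,42],[-1.6,-2.1,71,0,42]]]'
python3 - <<'E'
from h import *
plan(546.1,-100.2,50)
f=vision.grab_frame("scene");crop(f,320,190,120,110,5,"pics/s15c.png")
f=vision.grab_frame("top");p=at_z(f,225+363/5,185+462/5,66.5);print(p,ch(-62,0,0))
E
```

```text
time_s: 14.55
tool_pos: [547.4, -100.1, 52.9]
ee_rot: [-0.257, 0.966, -0.002, 0.001]
contact_force: [-0.8, -0.2, -0.1]
finger_gap: 0.495
t 14.55 pos [ 547.4 -100.1   52.9] head 2.091 q6 -0.85 F [-0.8 -0.2 -0.1] gap 0.495 tilt [ 0.004 -0.004 -1.   ]
SHIFT [1.2 0.6 2.9] TURN 0
[440.47159824  91.98415705  66.5       ] [440.22604433  92.03964208   0.        ]
```

View pics/s15c.png

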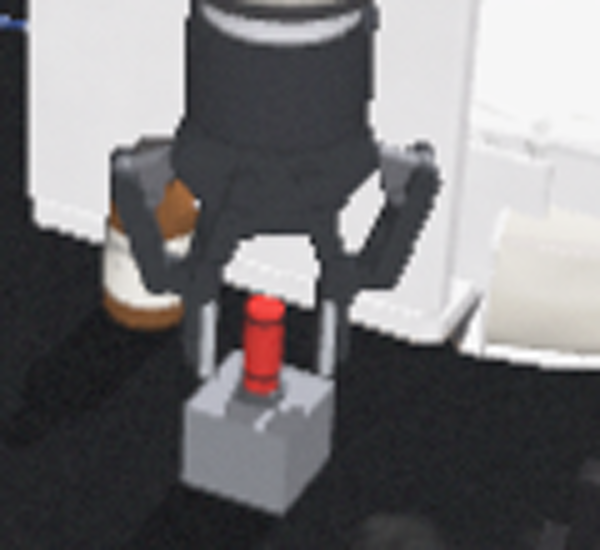

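```bash
python3 -m jog '[[[0.8,0.4,2.5,0,42],[0.8,0.4,2.5,0,30],[0.8,0.4,2.5,0,8],[0.8,0.4,2.5,0,8],[0.8,0.4,2.5,0,8],[0.8,0.4,2.5,0,8]]]' 90
python3 - <<'E'
from h import *
plan(546.1,-100.2,50)
E
```

```text
time_s: 15.4
tool_pos: [546.9, -100.5, 51.0]
ee_rot: [-0.257, 0.966, -0.003, 0.002]
contact_force: [-1.9, 0.1, 5.8]
finger_gap: 0.162
t 15.4 pos [ 546.9 -100.5   51. ] head 2.091 q6 -0.85 F [-1.9  0.1  5.8] gap 0.162 tilt [ 0.005 -0.004 -1.   ]
SHIFT [0.5 0.6 1. ] TURN 0
```

```bash
python3 -m jog '[[[0,0,-5,0,8],[0,0,-20,0,8],[0,0,-45,0,8],[0,0,-80,0,8],[0,0,-114,0,8],[0,0,-114,0,8]]]'
python3 - <<'E'
from h import *
plan(440.4,92,150,CY+np.pi/2)
f=vision.grab_frame("scene");crop(f,320,150,120,140,5,"pics/s16c.png")
E
```

```text
time_s: 16.15
tool_pos: [547.5, -100.4, 168.1]
ee_rot: [-0.257, 0.966, -0.004, 0.004]
contact_force: [-0.1, -0.2, -0.8]
finger_gap: 0.163
t 16.15 pos [ 547.5 -100.4  168.1] head 2.091 q6 -0.85 F [-0.1 -0.2 -0.8] gap 0.163 tilt [ 0.009 -0.006 -1.   ]
SHIFT [ -2.6 220.4  16. ] TURN -0.001
```

View pics/s16c.png

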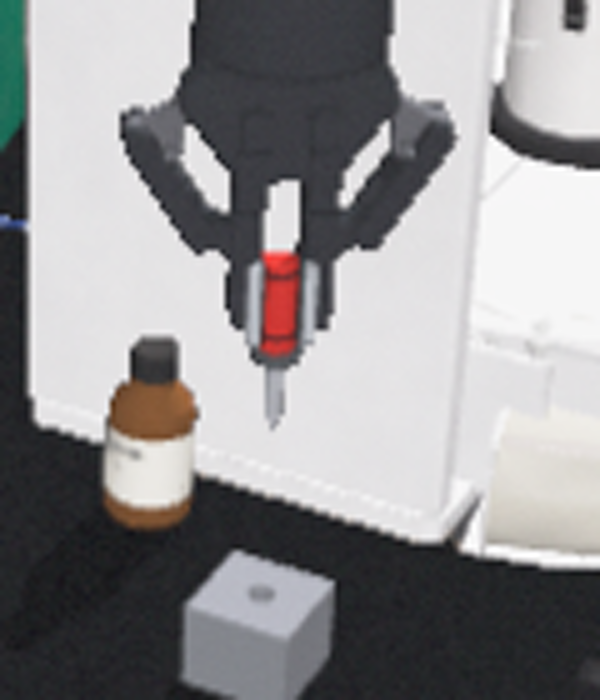

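```bash
python3 -m jog '[[[0,50,0,0,8],[-1,100,0,0,8],[-2,150,0,0,8],[-2.6,200,8,0,8],[-2.6,220.4,18,0,8],[-2.6,220.4,18,0,8],[-2.6,220.4,18,0,8],[-2.6,220.4,18,0,8]]]'
python3 - <<'E'
from h import *
plan(440.4,92,120,CY+np.pi/2)
f=vision.grab_frame("scene");crop(f,230,150,90,120,6,"pics/s17c.png")
p=sensors.get_obs()["tool_pos"];c=p[2]-51+40
q=lambda a:((proj(f,a)-[230,150])*6).round(1)
print("tip",q((p[0],p[1],c-34)),"collar",q((p[0],p[1],c)),"top",q((p[0],p[1],c+46)),"hole",q((*ch(-62,0,0)[:2],66)))
f=vision.grab_frame("top");crop(f,225,185,110,115,5,"pics/t17c.png")
E
```

```text
time_s: 17.2
tool_pos: [440.3, 91.6, 146.8]
ee_rot: [-0.257, 0.967, -0.003, 0.003]
contact_force: [-0.5, -0.3, 0.2]
finger_gap: 0.165
t 17.2 pos [440.3  91.6 146.8] head 2.09 q6 -0.49 F [-0.5 -0.3  0.2] gap 0.165 tilt [ 0.007 -0.005 -1.   ]
SHIFT [-0.2  0.5 26.8] TURN -0.002
tip [226.9 570.6] collar [221.2 486.9] top [213.1 369.1] hole [231.7 655.5]
```

View pics/s17c.png

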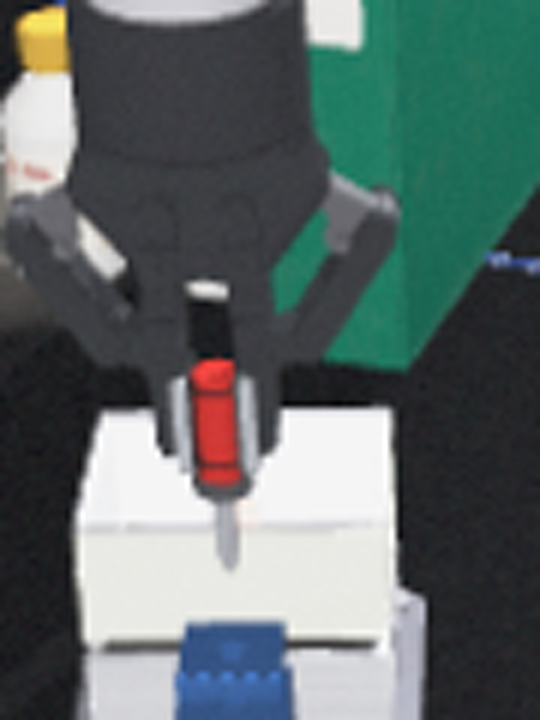

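View pics/t17c.png

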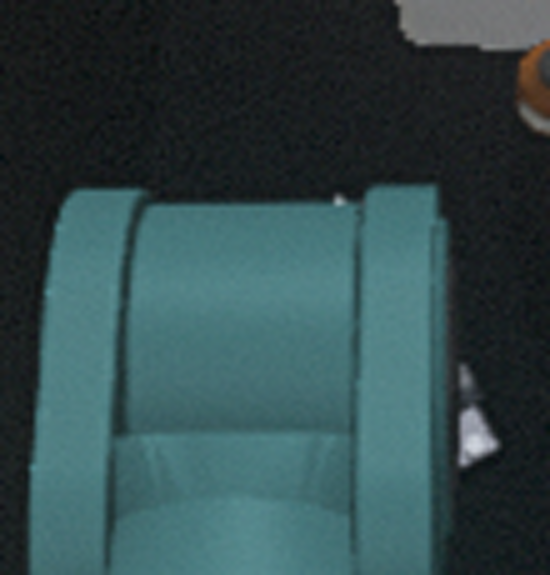

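```bash
python3 -m jog '[[[-0.2,0.3,12,0,8],[-0.2,0.3,24,0,8],[-0.2,0.3,28,0,8],[-0.2,0.3,28,0,8]]]'
python3 - <<'E'
from h import *
plan(440.4,92,110,CY+np.pi/2)
f=vision.grab_frame("scene");crop(f,245,215,50,50,12,"pics/s18c.png")
p=sensors.get_obs()["tool_pos"];c=p[2]-51+40
q=lambda a:((proj(f,a)-[245,215])*12).round(1)
print("tip",q((p[0],p[1],c-34)),"collar",q((p[0],p[1],c)),"hole",q(ch(-62,0,66)),"tongue corners",[q(ch(60-d*np.cos(.067)+8*np.sin(.067),y,50+d*np.sin(.067)+8)) for d,y in((142,18),(142,-18),(100,-18),(100,18))])
E
```

```text
time_s: 17.8
tool_pos: [440.1, 91.9, 118.4]
ee_rot: [-0.257, 0.966, -0.003, 0.002]
contact_force: [0.5, 0.3, -0.2]
finger_gap: 0.165
t 17.8 pos [440.1  91.9 118.4] head 2.09 q6 -0.49 F [ 0.5  0.3 -0.2] gap 0.165 tilt [ 0.007 -0.005 -1.   ]
SHIFT [-0.3  0.   8.4] TURN -0.002
tip [281.7 494.3] collar [270.6 331.4] hole [283.4 531. ] tongue corners [array([171.9, 587.7]), array([379.5, 584.9]), array([392.6, 463.7]), array([191.6, 466.4])]
```

View pics/s18c.png

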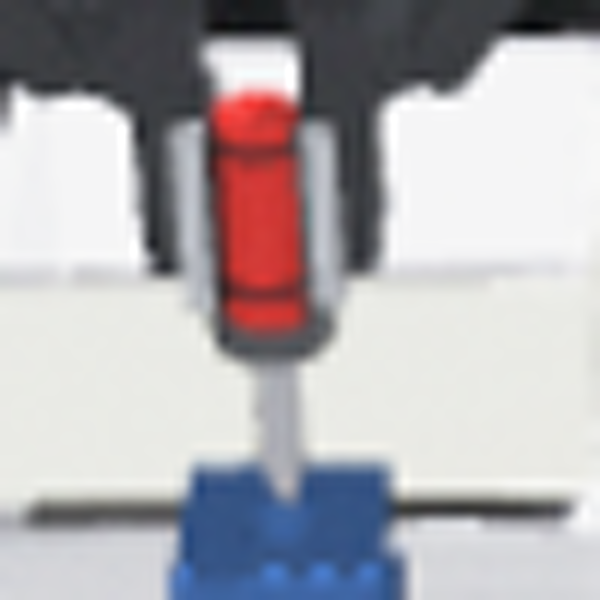

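```bash
python3 -m jog '[[[-0.3,0,3,0,8],[-0.3,0,6,0,8],[-0.3,0,8,0,8],[-0.3,0,9,0,8]]]'
python3 - <<'E'
from h import *
plan(440.4,92,105,CY+np.pi/2)
f=vision.grab_frame("scene");crop(f,245,215,50,50,12,"pics/s19c.png")
E
```

```text
time_s: 18.35
tool_pos: [440.6, 92.1, 109.6]
ee_rot: [-0.257, 0.966, -0.003, 0.003]
contact_force: [-0.9, 0.3, 0.1]
finger_gap: 0.161
t 18.35 pos [440.6  92.1 109.6] head 2.09 q6 -0.49 F [-0.9  0.3  0.1] gap 0.161 tilt [ 0.007 -0.005 -1.   ]
SHIFT [0.2 0.1 4.6] TURN -0.002
```

View pics/s19c.png

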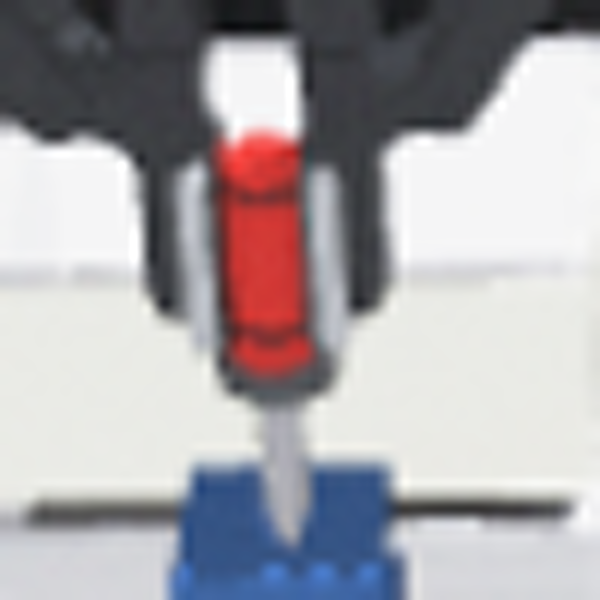

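Run:
```python
import cv2,numpy as np
ims=[]
for n in("s18c","s19c"):
    a=cv2.imread(f"pics/{n}.png")[420:600,140:440].astype(float)
    b=np.clip((a-40)*[1,1.8,3],0,255)
    b=np.clip((a-[90,50,20])*2.2,0,255)
    ims.append(cv2.resize(b.astype(np.uint8),None,fx=1.3*2*1,fy=1.3*2,interpolation=cv2.INTER_NEAREST)[:,:780])
cv2.imwrite("pics/cmp.png",np.vstack([cv2.resize(i,(480,288)) for i in ims]))
g=cv2.imread("pics/s18c.png")[6::12,6::12]
print(g[36:50,13:35,0]);print(g[36:50,13:35,1])
```

```text
[[229 229 229 229 230 230 229 225 197 180 181 179 208 230 230 230 228 229
  229 229 229 229]
 [230 229 229 229 228 229 228 222 188 180 182 174 197 229 228 228 228 228
  228 228 229 229]
 [230 230 226 201 203 204 199 181 168 177 182 169 164 186 185 183 184 183
  188 208 230 229]
 [230 227 209 146 149 149 148 138 143 166 182 168 135 137 138 137 139 140
  143 180 231 229]
 [227 225 199 129 133 131 131 131 132 149 183 164 131 129 131 131 131 131
  136 168 227 225]
 [171 169 157 131 134 133 132 131 132 138 157 150 131 130 131 134 131 132
  127 118 143 142]
 [ 89  95 125 132 131 132 132 134 143 154 157 154 147 137 132 132 132 132
  126  91  58  56]
 [122 122 131 132 134 132 131 132 141 155 160 156 146 132 131 132 131 131
  129 130 171 178]
 [203 190 131 133 133 132 132 126 136 151 158 153 139 133 134 133 132 131
  139 173 217 219]
 [214 190 132 132 135 133 132 131 136 139 141 139 134 133 132 133 132 131
  144 177 211 220]
 [213 185 133 134 136 134 134 134 133 136 136 133 135 137 135 133 133 135
  140 141 167 217]
 [211 172 188 134 134 136 134 136 149 197 183 134 148 196 184 133 148 192
  1
[... 805 characters left out ...]
2 102  90  86  84  84  82  84
   83  66  60  58]
 [117 112  83  83  85  83  83  85  88  97 101  98  92  84  83  84  84  83
   86 110 166 174]
 [195 179  81  82  83  84  83  79  86  95  97  94  88  83  85  85  84  83
   97 157 214 215]
 [208 175  82  83  86  84  84  81  86  88  90  88  84  83  83  82  82  82
  101 155 197 216]
 [206 164  84  84  86  84  84  85  87  86  87  84  86  85  86  85  82  87
   91 106 145 214]
 [200 131 113  84  84  86  85  87  95 120 114  87  92 119 114  85  92 117
  104  81 121 218]
 [199 125 111  94  93  93  95 102 104 113 112 101 105 114 111 101 103 110
  100  87 122 219]
 [201 124 104 100  99  99 100 102 100 101 103 101 101 102 101 102 102  98
   94  86 120 216]]
```

View pics/cmp.png

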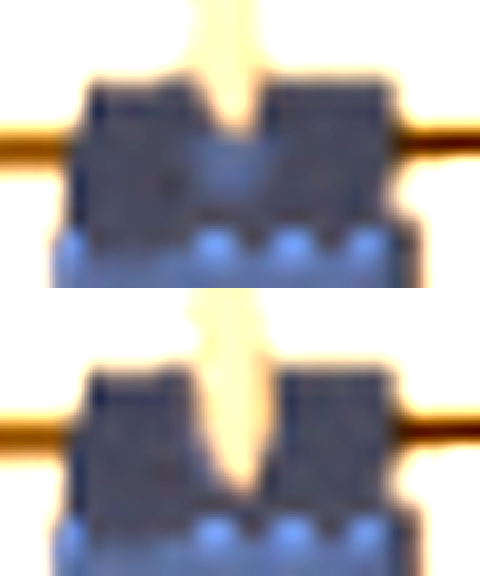

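```bash
python3 -m jog '[[[0.2,0.8,0,0,8],[0.2,0.8,2,0,8],[0.2,0.8,4,0,8],[0.2,0.8,4,0,8]]]'
python3 - <<'E'
from h import *
plan(440.2,92.7,100,CY+np.pi/2)
f=vision.grab_frame("scene");crop(f,245,215,50,50,12,"pics/s20c.png")
E
```

```text
time_s: 18.9
tool_pos: [439.9, 92.6, 105.4]
ee_rot: [-0.257, 0.966, -0.003, 0.003]
contact_force: [1.0, 0.0, -0.6]
finger_gap: 0.165
t 18.9 pos [439.9  92.6 105.4] head 2.09 q6 -0.49 F [ 1.   0.  -0.6] gap 0.165 tilt [ 0.007 -0.005 -1.   ]
SHIFT [-0.3 -0.   5.4] TURN -0.002
```

View pics/s20c.png

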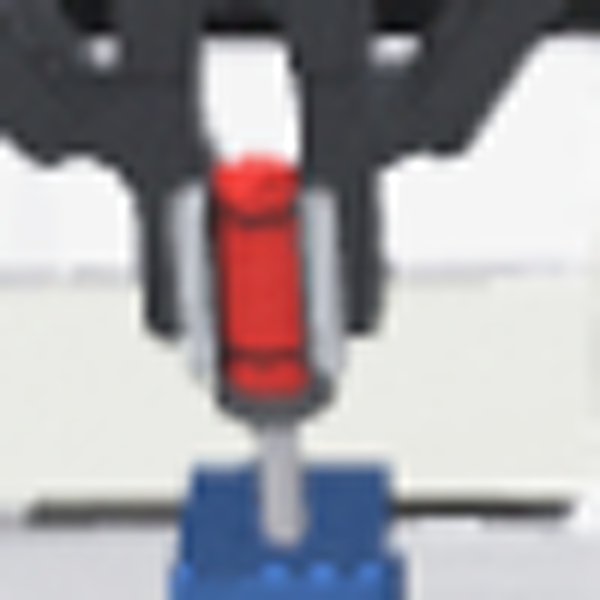

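```bash
python3 -m jog '[[[0,0.2,3,0,8],[0,0.2,6,0,8],[0,0.2,9,0,8],[0,0.2,12,0,8],[0,0.2,12,0,8]]]'
python3 - <<'E'
from h import *
plan(*ch(-62,0,80),CY+np.pi/2)
E
```

```text
time_s: 19.58
tool_pos: [439.8, 92.7, 93.3]
ee_rot: [-0.257, 0.966, -0.003, 0.002]
contact_force: [0.4, -0.8, -1.1]
finger_gap: 0.165
t 19.57 pos [439.8  92.7  93.3] head 2.09 q6 -0.49 F [ 0.4 -0.8 -1.1] gap 0.165 tilt [ 0.006 -0.005 -1.   ]
SHIFT [ 0.  -0.7 13.3] TURN -0.002
```

```bash
python3 -m jog '[[[0,-0.2,2,0,8],[0,-0.2,4,0,8],[0,-0.2,6,0,8],[0,-0.2,6,0,8]]]'
python3 - <<'E'
from h import *
plan(*ch(-62,0,80),CY+np.pi/2)
f=vision.grab_frame("scene");crop(f,245,215,50,50,12,"pics/s21c.png")
E
```

```text
time_s: 20.08
tool_pos: [439.9, 92.5, 87.1]
ee_rot: [-0.257, 0.966, -0.003, 0.002]
contact_force: [-0.6, -1.2, -0.4]
finger_gap: 0.16
t 20.07 pos [439.9  92.5  87.1] head 2.09 q6 -0.49 F [-0.6 -1.2 -0.4] gap 0.16 tilt [ 0.006 -0.005 -1.   ]
SHIFT [-0.1 -0.5  7.1] TURN -0.002
```

View pics/s21c.png

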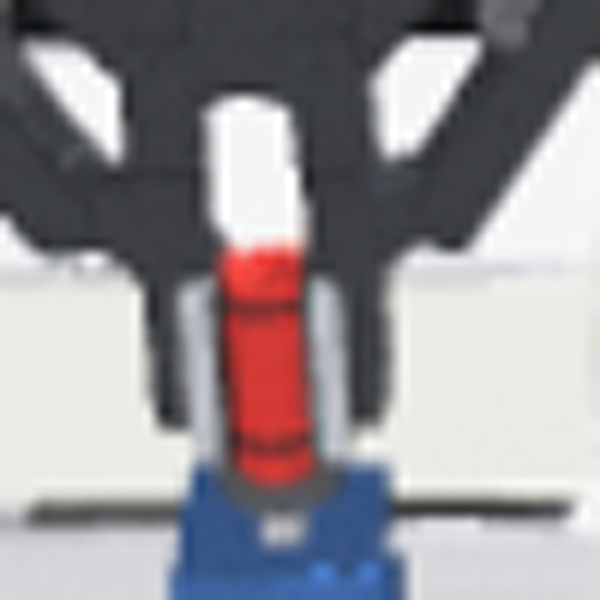

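Going in freely; about 9 mm of shank left above the tongue. Increase grip and continue.

```bash
python3 -m jog '[[[0,-0.2,3,0,8],[0,-0.2,6,0,8],[0,-0.2,8,0,8],[0,-0.2,8,0,8]]]' 110
python3 - <<'E'
from h import *
plan(*ch(-62,0,69),CY+np.pi/2)
f=vision.grab_frame("scene");crop(f,245,215,50,50,12,"pics/s22c.png")
E
```

```text
time_s: 20.62
tool_pos: [440.0, 92.3, 79.0]
ee_rot: [-0.257, 0.966, -0.003, 0.002]
contact_force: [0.7, -0.2, -1.4]
finger_gap: 0.154
t 20.62 pos [440.   92.3  79. ] head 2.09 q6 -0.49 F [ 0.7 -0.2 -1.4] gap 0.154 tilt [ 0.006 -0.005 -1.   ]
SHIFT [-0.1 -0.3 10. ] TURN -0.002
```

View pics/s22c.png

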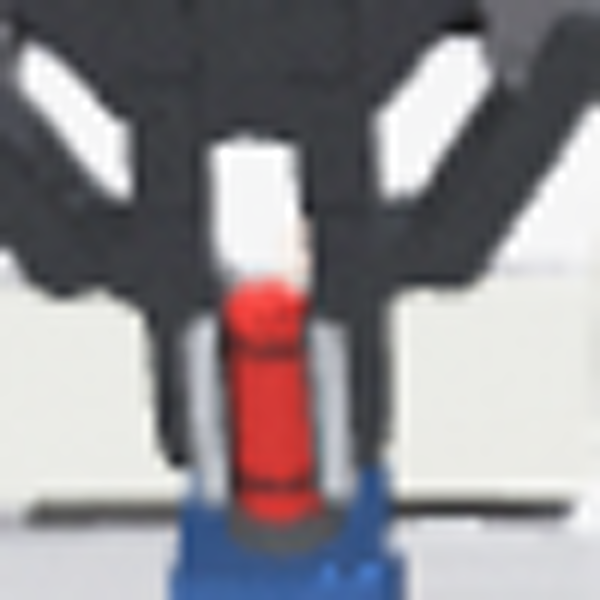

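```bash
python3 -m jog '[[[0,-0.2,2,0,8],[0,-0.2,4,0,8],[0,-0.2,6,0,8],[0,-0.2,6,0,8]]]'
python3 - <<'E'
from h import *
plan(*ch(-62,0,69),CY+np.pi/2)
E
```

```text
time_s: 21.18
tool_pos: [440.0, 92.0, 73.0]
ee_rot: [-0.257, 0.966, -0.003, 0.002]
contact_force: [-3.2, 0.0, 3.1]
finger_gap: 0.155
t 21.18 pos [440.  92.  73.] head 2.09 q6 -0.49 F [-3.2  0.   3.1] gap 0.155 tilt [ 0.006 -0.005 -1.   ]
SHIFT [-0.2 -0.1  4. ] TURN -0.002
```

```bash
python3 -m jog '[[[0,0,1,0,8],[0,0,2,0,8],[0,0,3,0,8],[0,0,3,0,8]]]'
python3 - <<'E'
from h import *
plan(*ch(-62,0,69),CY+np.pi/2)
f=vision.grab_frame("scene");crop(f,220,190,100,90,7,"pics/s23c.png")
E
```

```text
time_s: 21.68
tool_pos: [439.9, 91.9, 70.0]
ee_rot: [-0.257, 0.967, -0.003, 0.002]
contact_force: [-3.8, -1.7, 4.1]
finger_gap: 0.161
t 21.68 pos [439.9  91.9  70. ] head 2.09 q6 -0.49 F [-3.8 -1.7  4.1] gap 0.161 tilt [ 0.005 -0.005 -1.   ]
SHIFT [-0.3 -0.1  1. ] TURN -0.002
```

View pics/s23c.png

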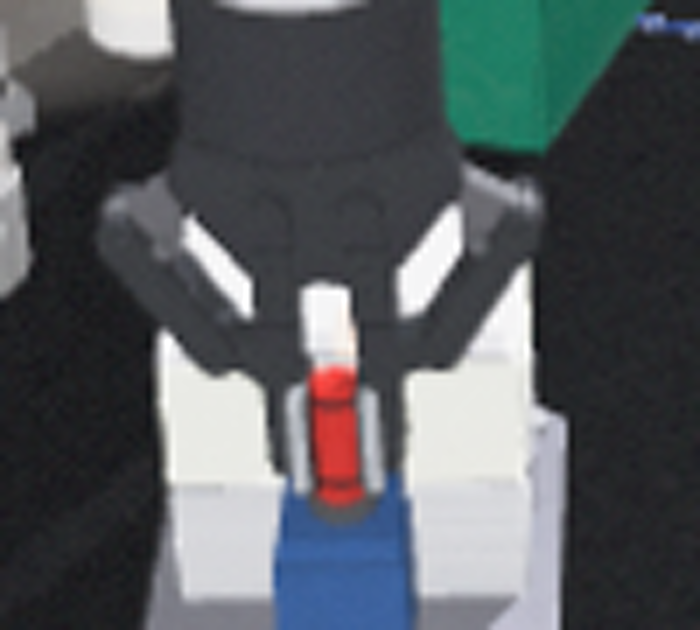

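```bash
python3 -m jog '[[[-0.2,0,0.5,0,8],[-0.2,0,1,0,8],[-0.2,0,1.5,0,8],[-0.2,0,1.5,0,8]]]'
python3 - <<'E'
from h import *
plan(*ch(-62,0,69),CY+np.pi/2)
E
```

```text
time_s: 22.22
tool_pos: [440.1, 92.0, 68.8]
ee_rot: [-0.257, 0.967, -0.003, 0.002]
contact_force: [-5.7, -1.9, 11.9]
finger_gap: 0.159
t 22.23 pos [440.1  92.   68.8] head 2.09 q6 -0.49 F [-5.7 -1.9 11.9] gap 0.159 tilt [ 0.006 -0.006 -1.   ]
SHIFT [-0.2 -0.  -0.2] TURN -0.002
```

```bash
python3 -m jog '[[[0.3,0,0.5,0,8],[0.3,0,0.9,0,8],[0.3,0,0.9,0,8]]]'
python3 - <<'E'
from h import *
plan(*ch(-62,0,69),CY+np.pi/2)
E
```

```text
time_s: 22.6
tool_pos: [440.1, 91.9, 68.6]
ee_rot: [-0.257, 0.966, -0.003, 0.003]
contact_force: [-7.2, -0.2, 19.5]
finger_gap: 0.16
t 22.6 pos [440.1  91.9  68.6] head 2.09 q6 -0.49 F [-7.2 -0.2 19.5] gap 0.16 tilt [ 0.007 -0.005 -1.   ]
SHIFT [-0.2  0.  -0.4] TURN -0.002
```

```bash
python3 -m jog '[[[0.3,0,1.0,0,8],[0.3,0,1.0,0,8],[0.3,0,1.0,0,8]]]'
python3 - <<'E'
from h import *
plan(*ch(-62,0,69),CY+np.pi/2)
f=vision.grab_frame("scene");cv2.imwrite("pics/s25.png",f["image"]);crop(f,245,225,50,50,12,"pics/s25c.png")
f=vision.grab_frame("top");cv2.imwrite("pics/t25.png",f["image"])
plan(*ch(-62,0,69))
E
```

```text
time_s: 22.98
tool_pos: [440.1, 91.9, 68.5]
ee_rot: [-0.257, 0.966, -0.003, 0.003]
contact_force: [-9.0, -0.4, 23.9]
finger_gap: 0.157
t 22.98 pos [440.1  91.9  68.5] head 2.09 q6 -0.49 F [-9.  -0.4 23.9] gap 0.157 tilt [ 0.008 -0.005 -1.   ]
SHIFT [-0.2  0.1 -0.5] TURN -0.002
t 23.07 pos [440.1  91.9  68.5] head 2.09 q6 -0.49 F [-7.9  0.8 24.2] gap 0.157 tilt [ 0.008 -0.005 -1.   ]
SHIFT [-0.1  0.  -0.5] TURN 0
```

View pics/s25c.png

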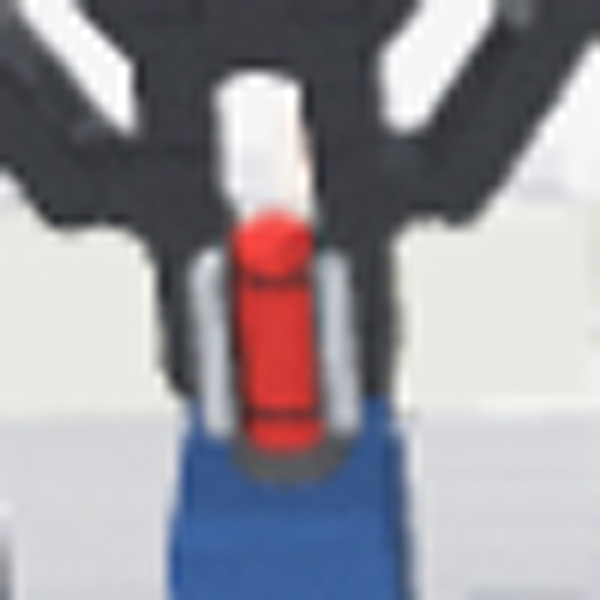

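View pics/s25.png

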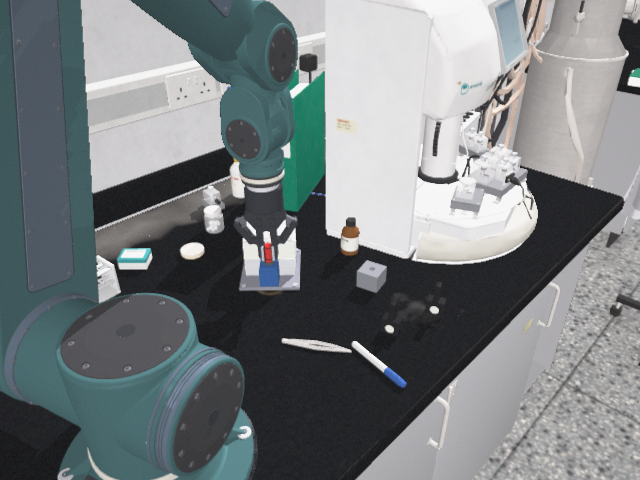

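View pics/t25.png

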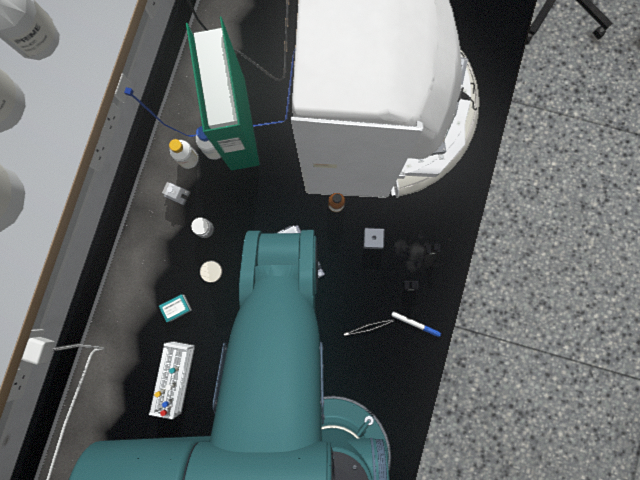

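```bash
python3 -c "
from rig import ticket,sensors
print(sensors.get_obs()['contact_force']);print(ticket.hand_in())"
```

```text
[-7.87651274  0.83897677 24.15947816]
the job is handed in; nothing more can be done
None
```

I hung the carrier astride the bar and let go of it. I then closed the hood by its tongue, pushed the pin through into the blue block, and handed the job in at about 23 s with the pin still gripped and pressed.

**Last checks:**
- **Push:** the pin presses down with about 24 N, steady, against roughly 9 N needed to shut the hood.
- **Pin and hood:** the collar's underside works out at about 57.5 mm, against 58 mm for the tongue's top when shut. The last scene picture shows no slit under the hood and the collar down on the tongue.
- **Carrier:** it was hanging upright on the bar when I let go, and the top camera still showed it there through the ajar hood. The arm blocks the top view of it in the final picture.
- **Bystanders:** the bottle, dish and jar stand where they were at the start.

**What did not fully agree:** a sideways force of about 8 N remained, probably the pin leaning lightly on the hole wall. The measured tool height had stopped falling by then. The pixel position of the tongue hole also differed from my model by 1 to 2 mm, but the pin went in freely.

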